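# Charge a grinding jar from the ball dispenser

## Robot

A 6-joint arm with a two-finger parallel gripper is mounted at the origin on a cart in front of the work surface, level with it; the furniture and walls round the work are solid. World frame = base frame: x ahead of the robot, y to its left, z up, the work surface at z = 0. Lengths are in mm, angles in rad, forces in N, time in s.
With the tool pointing down it reaches from about 325 to 925 mm from the base axis. Payload 3.1 kg.
Tool frame: the origin (TCP) lies between the finger pads; the fingertips stand 8 mm ahead of it and the grasp point (between the pads) lies 11 mm behind it; z points along the fingers, y is the line along which they close (so a half turn about z gives the same grasp; the last joint's range is limited). The gripper opens to 85 mm and grips with 20 to 120 N. Pads are 22 mm wide; open, the fingers measure 114 mm over their backs; the gripper's body (76 mm by 85 mm) begins 54 mm behind the grasp point. The pads swing forward as they close: fully open they stand 13 mm farther back than shut.
Start: joints at [1.018, 0.217, 1.613, -0, 1.311, -0.112], TCP at [266.648, 565.277, 239.3] pointing down, gripper open.
Joint ranges: [-2.75, 2.75], [-0.78, 2.1], [0.31, 2.55], [-1.13, 4.27], [0.13, 2.63], [-2.58, 2.58]. Speed limits (rad/s): [2.79, 2.79, 3.14, 3.14, 3.14, 3.14].

## Interface

Orientations are given as a unit quaternion [x, y, z, w].
In Python, from cell import bot, job, grab_frame, camera_model, read_state gives the robot as it stands (bot), with the cameras as plain functions, the job (job) and the readings as plain functions.
- The arm moves only by the tool pendant, called after "Call:" by a JSON object that holds its "op" and its "data", one argument or row to a line. Schema: {"type":"object","properties":{"steps":{"type":"object","properties":{"plan":{"type":"array","items":{"type":"array","items":{"type":"number"},"minItems":7,"maxItems":7},"minItems":1,"maxItems":20}},"additionalProperties":false,"required":["plan"]},"only":{"type":"string"},"quiet":{"type":"boolean"},"lines":{"type":"string"}},"required":["steps"],"additionalProperties":false}. steps is an object whose key "plan" holds a list of rows, 1 to 20 of them, each of 7 numbers: a rotation vector rx, ry, rz in fractions of the full range, 1 being 120 degrees, then dx, dy, dz in a scale on which 1.0 is 750 mm, then the opening from 0.0 (shut) to 1.0 (fully open); each row shifts and turns the commanded pose from where the row before left it, along the tool's axes as they then stand; what a row does not reach is not made up. A row lasts 1/8 s, in which the tool goes at most 62.5 mm and 0.188 rad, less where a joint would pass 70% of its speed; a pose out of reach is approached as far as the arm can. The fingers move at their own pace and stop on an object; the grip force is fixed at half the most. Time passes only in rows, so rows that do not move let the fingers close. The tool returns the time, the measured TCP pose, the force, the opening and the grip force at its end. only (a regular expression) keeps the lines of the reply that match it, lines (a string "A,B") keeps lines A to B, and quiet returns only ok. A shift or turn number past 1, either way, is cut back to 1. Input that does not fit is refused with a message, and nothing moves.
- read_state(): the state, without advancing time (a new reading comes with each control period).
- grab_frame(name): name is "scene" or "top" or "wrist"; returns the picture (384x512x3 uint8, red, green, blue); there is no depth.
- camera_model(name): a dict with "fov_y" (degrees; the focal length in pixels is half the picture's height over the tangent of half this angle, whatever the lens; pixels are square), "cx", "cy" (the principal point, pixels), "T" (4x4, takes a point from camera to world coordinates); the wrist camera has in their place "tool_from_camera" (4x4, takes a point from camera to tool coordinates, whose origin is the TCP and whose axes are the flange's). Camera axes: x right, y down, z forward; pixel columns grow to the right and rows downward; lengths in mm; the calibration is good to about 2 mm. A picture is of the moment at which its call begins: read the wrist's pose just before it. camera_model takes no time and is no camera call.
- job.hand_in(): hands the job in; it is judged then, once.
The state is a dict: "clock": time; "q": joint angles; "joint_velocities": joint speeds; "joint_torque": joint torques, N m; "tcp_pos": TCP position; "tcp_rot": TCP orientation; "ft_force": force on the tool from outside, world axes, zero at the start; "moment": the same for the moment, N m; "gripper_width": opening from 0.0 (shut) to 1.0 (fully open); "grip_force": force on a finger pad.
Only numpy, scipy, OpenCV 4.12 (cv2) and the standard library are available. Lean on these libraries where they do the work, as an engineer would, in place of code of your own. Each camera call takes 0.05 s, during which the arm holds its last target. There are 200 camera calls.

## Task

Stand the empty steel grinding jar under the spout of the ball dispenser and let go of it, then turn the dispenser's crank slowly anticlockwise so that its steel balls drop into the jar one at a time, stopping when exactly three are in the jar and the other two are still in the drum. Then press the push button on the counter box fully down and release it to log the charge. Spill no ball, leave the jar standing under the spout, and do not disturb the other things on the bench.

Things in the scene. Friction and masses are not known exactly. Their poses are not given: they have to be found in the camera images.
- dispenser: Ball dispenser, fixed: round foot (124 mm diameter), column, round open-topped housing (140 mm diameter, wall from z = 54 to 91 mm). Origin: on the bench, on the drum's vertical axis. Its +x points out through the one opening (34 mm wide) in the wall. The floor inside slopes outward: a ball carried slowly to the opening rolls out by itself; rushed, it may be swept past.
- spout_lip (a point): middle of the lower edge of the spout, 58 mm above the bench and 119 mm from the dispenser's axis. The spout runs from the opening to here, 40 mm wide, open on top, its cheeks no higher than z = 78 mm. A ball leaving it falls 10 to 20 mm further out.
- jar_spot (a point): point on the bench where the jar's centre should stand (within about 8 mm), 16 mm beyond the lip, 135 mm from the dispenser's axis along its x. The spout overhangs the jar's rim by 14 mm with about 8 mm of air: lower the jar further out (40 mm or more), fingers on its sides across the spout (closing along the dispenser's y), and bring it in level, just above the bench.
- drum (a joint): turn of drum and crank about the vertical axis from the start, rad, positive anticlockwise from above; turns that way only (-0.05 to 6.3; a stop blocks it the other way), light friction (about 1 N at the crank), stays where left. Hub with eight vanes 45 deg apart making eight pockets; the vanes push the balls round along the wall. Turn at 1 rad/s or less; 3 rad/s is a fault.
- crank_knob (a point): middle of the upright black crank handle (20 mm diameter, 109 to 151 mm above the bench, free to spin on its pin), 130 mm above the bench and 45 mm from the drum's axis. Under it the crank arm's top is at z = 106 mm.
- ball_0: one of five identical steel balls, 20 mm diameter, 33 g, smooth; origin at its centre. They lie singly in five of the drum's eight pockets, about 55 mm from the axis, centres about 76 mm above the bench, none in front of the opening. The first to reach the opening is ball_4, then 3 (next pocket), 2 (after an empty pocket), 1, 0.
- ball_1: one of five identical steel balls, 20 mm diameter, 33 g, smooth; origin at its centre. They lie singly in five of the drum's eight pockets, about 55 mm from the axis, centres about 76 mm above the bench, none in front of the opening. The first to reach the opening is ball_4, then 3 (next pocket), 2 (after an empty pocket), 1, 0.
- ball_2: one of five identical steel balls, 20 mm diameter, 33 g, smooth; origin at its centre. They lie singly in five of the drum's eight pockets, about 55 mm from the axis, centres about 76 mm above the bench, none in front of the opening. The first to reach the opening is ball_4, then 3 (next pocket), 2 (after an empty pocket), 1, 0.
- ball_3: one of five identical steel balls, 20 mm diameter, 33 g, smooth; origin at its centre. They lie singly in five of the drum's eight pockets, about 55 mm from the axis, centres about 76 mm above the bench, none in front of the opening. The first to reach the opening is ball_4, then 3 (next pocket), 2 (after an empty pocket), 1, 0.
- ball_4: one of five identical steel balls, 20 mm diameter, 33 g, smooth; origin at its centre. They lie singly in five of the drum's eight pockets, about 55 mm from the axis, centres about 76 mm above the bench, none in front of the opening. The first to reach the opening is ball_4, then 3 (next pocket), 2 (after an empty pocket), 1, 0.
- jar: loose empty cylindrical steel grinding jar, open on top, 60 mm diameter, 46 mm high, wall 3.5 mm, floor 4 mm, 0.22 kg or so; origin at the centre of its underside, z up.
- counter: fixed counter box, 70 x 100 x 30 mm (x, y, z), origin at the centre of its underside; the push button is on its top.
- count_button (a joint): press of the push button, m: 0 released, 0.006 fully down; a spring brings it back; fully down takes 5 N.
- count_button_top (a point): middle of the top of the white push button (24 mm diameter) on the counter box; it is pressed straight down.
- pot: bystander: loose sample pot with screw lid, 55 mm diameter, 88 mm high; origin at the centre of its underside. Leave it alone.
- bottle: bystander: loose brown bottle, 52 mm diameter, 101 mm high; origin at the centre of its underside. Leave it alone.
- flask: bystander: glass conical flask, 71 mm diameter, 101 mm high; origin at the centre of its underside. Leave it alone.
- bench_timer: bystander: loose round bench timer, 66 mm diameter, 24 mm high; origin at the centre of its underside. Leave it alone.

How it is judged (in metres and radians):
On the way, in this order (a step that is already met when the one before it is completed fails the run):
1. the jar stands upright under the spout, released, all balls still in the drum (horizontal distance between jar and jar_spot below 0.025 m and angle between jar's own z axis and vertical below 0.08 rad and height (world z) of jar below 0.005 m and contact force between the fingers and jar below 0.1 N and linear speed of jar below 0.02 m/s and horizontal distance between each of ball_0, ball_1, ball_2, ball_3, ball_4 and dispenser below 0.066 m and height (world z) of each of ball_0, ball_1, ball_2, ball_3, ball_4 above 0.06 m), for 0.2 s.
2. the first ball is in the jar (horizontal distance between ball_4 and jar below 0.026 m and height (world z) of ball_4 below 0.045 m), for 0.1 s.
3. the second ball is in the jar (all of step 2 and horizontal distance between ball_3 and jar below 0.026 m and height (world z) of ball_3 below 0.045 m), for 0.1 s.
4. the third ball is in the jar, the other two still in the drum (all of step 3 and horizontal distance between ball_2 and jar below 0.026 m and height (world z) of ball_2 below 0.045 m and horizontal distance between each of ball_0, ball_1 and dispenser below 0.066 m and height (world z) of each of ball_0, ball_1 above 0.06 m), for 0.2 s.
5. the push button is fully down (value of joint count_button above 0.0048 m), for 0.05 s.
At the end, for the whole second after the job is handed in: Exactly three balls lie in the jar and the other two inside the drum's housing; the jar stands upright (within 0.08 rad) and at rest on the bench with its centre within 25 mm of the spot under the spout; the push button is released (within 1 mm) (all of step 4 and horizontal distance between jar and jar_spot below 0.025 m and angle between jar's own z axis and vertical below 0.08 rad and height (world z) of jar below 0.005 m and linear speed of jar below 0.02 m/s and value of joint count_button below 0.001 m); the robot touches nothing.
It fails at once if a ball is spilled: it is down at bench level outside the jar ((height (world z) of ball_0 below 0.04 m and horizontal distance between ball_0 and jar above 0.032 m) or (height (world z) of ball_1 below 0.04 m and horizontal distance between ball_1 and jar above 0.032 m) or (height (world z) of ball_2 below 0.04 m and horizontal distance between ball_2 and jar above 0.032 m) or (height (world z) of ball_3 below 0.04 m and horizontal distance between ball_3 and jar above 0.032 m) or (height (world z) of ball_4 below 0.04 m and horizontal distance between ball_4 and jar above 0.032 m)).
It fails at once if the drum is spun faster than 3 rad/s (velocity of joint drum above 3 rad/s or velocity of joint drum below -3 rad/s).
It fails at once if a bystander (pot, bottle, timer) is moved more than 30 mm or tipped (distance of any of pot, bottle, bench_timer from where it was at the start of the episode above 0.03 m or angle between any of pot, bottle, bench_timer's own z axis and vertical above 0.3 rad).
It also fails if it takes over 64 s, if anything falls off the work surface, if the arm or the gripper's body presses on something with over 40 N, if the wrist force passes 120 N, or if a joint passes its speed limit or range.

## Working session

There is one attempt and no reset: what is moved stays moved. The work goes in short steps, Python scripts to look and compute and a tool call to move; the robot and the scene stay as the last step left them, time stands still between calls to the robot, and variables do not carry over. Pictures are saved under pics/ and viewed, at most 10 in all, crops included, and the job is handed in when it is done.

```bash
ls; mkdir -p pics
```

Run:
```python
from cell import bot, job, grab_frame, camera_model, read_state
import cv2,numpy as np
np.set_printoptions(precision=4,suppress=True)
for n in("scene","top"):
    cv2.imwrite(f"pics/{n}0.png",cv2.resize(grab_frame(n)[:,:,::-1],(800,600),interpolation=cv2.INTER_CUBIC))
for n in("scene","top","wrist"): print(n,camera_model(n))
print(read_state())
```

```text
cell.py
pics
scene {'fov_y': 43.9991245671241, 'cx': 257.1608720909771, 'cy': 195.5995690329724, 'T': array([[   0.8363,   -0.4135,    0.3599,   65.5482],
       [  -0.5481,   -0.6212,    0.5601, -749.0066],
       [  -0.008 ,   -0.6657,   -0.7462, 1134.1283],
       [   0.    ,    0.    ,    0.    ,    1.    ]])}
top {'fov_y': 45.18609151144713, 'cx': 252.19681159589504, 'cy': 192.23529763721226, 'T': array([[   0.0174,   -0.9913,    0.1304,  362.6006],
       [  -0.9998,   -0.0165,    0.008 ,    2.6479],
       [  -0.0058,   -0.1306,   -0.9914, 1540.2463],
       [   0.    ,    0.    ,    0.    ,    1.    ]])}
wrist {'fov_y': 59.79289781793094, 'cx': 255.3263717119487, 'cy': 187.36111412845466, 'tool_from_camera': array([[   0.0003,   -0.9575,   -0.2884,   73.5379],
       [   1.    ,   -0.    ,    0.0012,   -1.2262],
       [  -0.0011,   -0.2884,    0.9575, -135.3788],
       [   0.    ,    0.    ,    0.    ,    1.    ]])}
{'clock': 0.1, 'q': array([ 1.0178,  0.2177,  1.6148, -0.    ,  1.3113, -0.1122]), 'joint_velocities': array([-0.0019, -0.0007, -0.0026, -0.0003,  0.0009,  0.0019]), 'joint_torque': array([ -0.0009, -39.8073, -30.4973,  -0.0002,   0.0042,   0.    ]), 'tcp_pos': array([266.246 , 564.6415, 238.0576]), 'tcp_rot': array([ 0.2186,  0.9758, -0.0011, -0.0004]), 'ft_force': array([-0.6712,  0.8064,  0.1721]), 'moment': array([-0.0158, -0.0013,  0.0252]), 'grip_force': 0.0, 'gripper_width': 1.0009006213036025}
```

View pics/scene0.png

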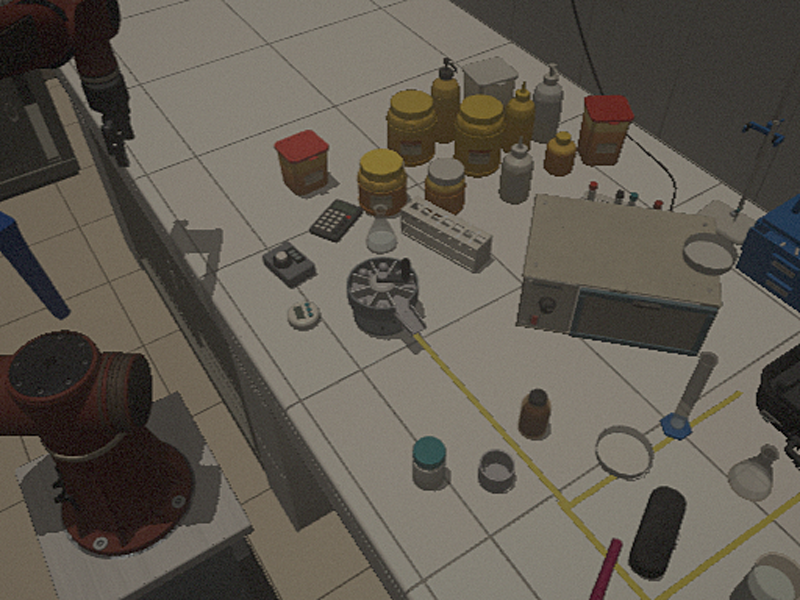

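View pics/top0.png

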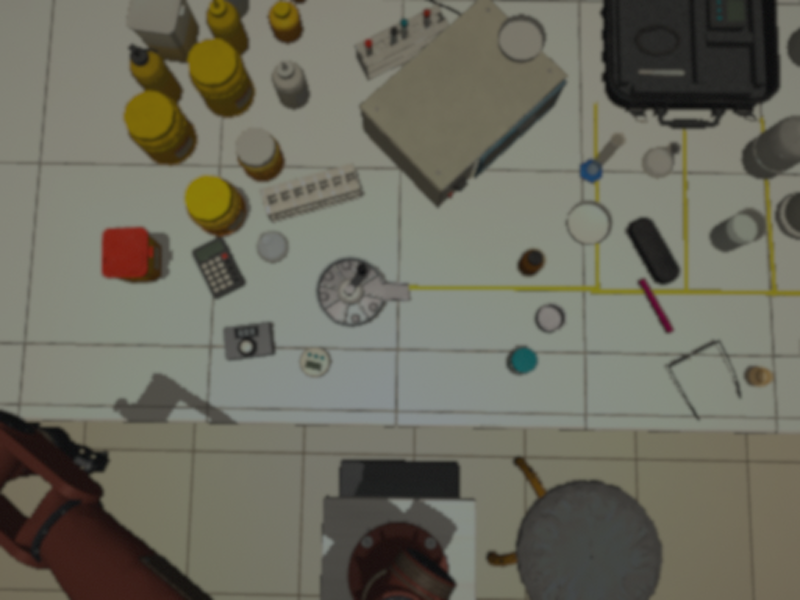

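The scene view shows the dispenser hub at about (383,282), the jar rim at (497,463), the button at (283,257) and the knob top at (406,262). In the top view the hub is at (351,290), the lip at (410,292), the jar at (549,317), the button at (247,346) and the knob at (363,268). All of these are in 800×600 pixels. The pot and bottle stand near the jar.

Create h.py:
```python
from cell import bot, job, grab_frame, camera_model, read_state
import cv2,numpy as np
from scipy.spatial.transform import Rotation as R
np.set_printoptions(precision=2,suppress=True)
def cam(n,st=None):
    m=camera_model(n); f=192/np.tan(np.radians(m["fov_y"])/2)
    if n=="wrist":
        st=st or read_state(); T=np.eye(4);T[:3,:3]=R.from_quat(st["tcp_rot"]).as_matrix();T[:3,3]=st["tcp_pos"]
        T=T@m["tool_from_camera"]
    else: T=m["T"]
    return T,f,m["cx"],m["cy"]
def ray(c,u,v):
    T,f,cx,cy=c; d=T[:3,:3]@np.array([(u-cx)/f,(v-cy)/f,1]); return T[:3,3],d/np.linalg.norm(d)
def onz(c,u,v,z):
    o,d=ray(c,u,v); return o+d*(z-o[2])/d[2]
def tri(*rays):
    A=sum(np.eye(3)-np.outer(d,d) for o,d in rays); b=sum((np.eye(3)-np.outer(d,d))@o for o,d in rays)
    p=np.linalg.solve(A,b); return p,[float(np.linalg.norm(np.cross(p-o,d))) for o,d in rays]
def proj(c,p):
    T,f,cx,cy=c; q=T[:3,:3].T@(np.asarray(p)-T[:3,3]); return np.array([f*q[0]/q[2]+cx,f*q[1]/q[2]+cy])
def totool(p,st=None):
    st=st or read_state(); return R.from_quat(st["tcp_rot"]).inv().apply(np.asarray(p)-st["tcp_pos"])
```

Run:
```python
from h import *
s,t=cam("scene"),cam("top");k=.64
for n,a,b in [("hub",(383,281),(351,290)),("lip",(422,331),(410,292)),("jar",(497,463),(549,317)),("btn",(283,256),(247,346)),("knob",(406,261),(363,268)),("pot",(430,447),(522,359)),("bot",(538,396),(533,260)),("flask",(380,215),(272,246)),("timer",(304,314),(315,361))]:
    print(n,tri(ray(s,a[0]*k,a[1]*k),ray(t,b[0]*k,b[1]*k)))
```

```text
hub (array([571.22, 102.18,  97.34]), [0.9969266497903309, 0.9969266497902537])
lip (array([576.7 , -18.94,  63.32]), [1.9414795496528736, 1.941479549652941])
jar (array([ 530.55, -309.18,   43.9 ]), [0.7383050664297997, 0.7383050664300285])
btn (array([458.18, 317.36,  50.49]), [0.1261317304648208, 0.12613173046476098])
knob (array([607.04,  75.9 , 153.57]), [0.7776691961577729, 0.7776691961580218])
pot (array([ 439.68, -244.74,   88.56]), [0.5511614436913129, 0.5511614436913523])
bot (array([ 642.13, -267.8 ,   97.47]), [2.591286368320894, 2.5912863683208145])
flask (array([661.48, 263.26, 102.94]), [2.6494546345888885, 2.6494546345886962])
timer (array([430.53, 179.9 ,  15.61]), [0.8585874625491319, 0.8585874625491854])
```

Units first: shifts go in shares of 750 mm and turns go in shares of 120 degrees. So -41 mm / 750 = -0.0547, -27 mm / 750 = -0.036, 0.188 rad / 2.0944 = 0.0898.

Call:
{"op": "pendant", "data": {
  "steps": {"plan":[[0,0,0,-0.0547,-0.036,0,1],[0,0,0,-0.0547,-0.036,0,1],[0,0,0,-0.0547,-0.036,0,1],[0,0,0,-0.0547,-0.036,0,1],[0,0,0,-0.0547,-0.036,0,1],[0,0,0,-0.0547,-0.036,0,1],[0,0,0,-0.0547,-0.036,0,1],[0,0,0,-0.0547,-0.036,0,1],[0,0,0,-0.0547,-0.036,0,1],[0,0,0,-0.0547,-0.036,0,1],[0,0,0,-0.0547,-0.036,0,1],[0,0,0,-0.0547,-0.036,0,1],[0,0,0.0898,0,0,0,1],[0,0,0.0898,0,0,0,1],[0,0,0.0898,0,0,0,1],[0,0,0.0898,0,0,0,1],[0,0,0.0898,0,0,0,1],[0,0,0.0898,0,0,0,1]]}
}}

```text
clock: 2.35
tcp_pos: [572.9, 62.3, 238.6]
tcp_rot: [0.708, 0.707, -0.0, -0.0]
ft_force: [-1.0, -0.1, -0.4]
gripper_width: 0.995
grip_force: 0.0
```

Call:
{"op": "pendant", "data": {
  "steps": {"plan":[[0,0,0,0,0,0,1],[0,0,0,0,0,0,1]]}
}}

```text
clock: 2.6
tcp_pos: [573.1, 62.4, 239.0]
tcp_rot: [0.704, 0.71, -0.0, -0.0]
ft_force: [0.6, 0.4, 0.3]
gripper_width: 1.001
grip_force: 0.0
```

Create snap.py:
```python
import sys,pickle; from h import *
n=sys.argv[1]; st=read_state(); im=grab_frame("wrist"); c=cam("wrist",st)
pickle.dump((c,st),open(f"pics/{n}.pkl","wb"))
cv2.imwrite(f"pics/{n}.png",cv2.resize(im[:,:,::-1],(800,600),interpolation=cv2.INTER_CUBIC))
print(st["tcp_pos"],R.from_quat(st["tcp_rot"]).as_matrix(),st["q"],st["joint_velocities"].max(),st["clock"])
```

```bash
python3 snap.py w1
```

```text
[573.14  62.37 238.95] [[-0.01  1.   -0.  ]
 [ 1.    0.01  0.  ]
 [ 0.   -0.   -1.  ]] [-0.01  0.12  1.73  0.    1.3  -0.02] 0.01076264759237919 2.6
```

View pics/w1.png

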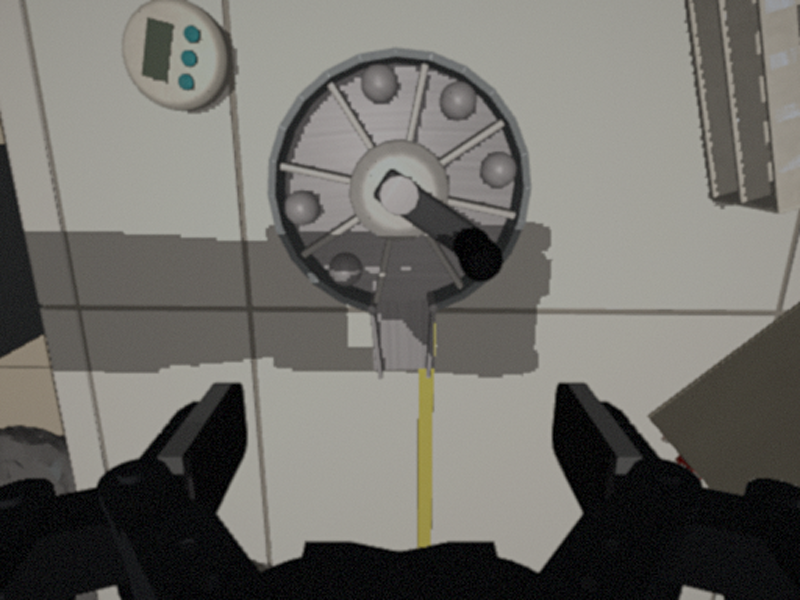

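Seen from above, the hub top is at (399,193), the lip spans (380,376) to (432,373), and the knob top is at about (481,248). ball_4 sits just left of the opening at (345,267), ball_3 is at (302,208), then comes an empty pocket, and balls 2, 1 and 0 follow. Next I'll take a second view 80 mm nearer the robot's right, then go to the jar.

In the tool's units: -40 mm / 750 = -0.0533.

Call:
{"op": "pendant", "data": {
  "steps": {"plan":[[0,0,0,-0.0533,0,0,1],[0,0,0,-0.0533,0,0,1],[0,0,0,0,0,0,1],[0,0,0,0,0,0,1]]}
}}

```text
clock: 3.15
tcp_pos: [573.7, -17.3, 239.2]
tcp_rot: [0.705, 0.709, 0.0, -0.0]
ft_force: [0.4, -0.1, 0.2]
gripper_width: 1.002
grip_force: 0.0
```

```bash
python3 snap.py w2
```

```text
[573.7  -17.34 239.2 ] [[-0.01  1.   -0.  ]
 [ 1.    0.01  0.  ]
 [ 0.   -0.   -1.  ]] [-0.15  0.11  1.74  0.    1.3  -0.16] 0.019727113454170997 3.15
```

Call:
{"op": "pendant", "data": {
  "steps": {"plan":[[0,0,0,-0.056,-0.008,0,1],[0,0,0,-0.056,-0.008,0,1],[0,0,0,-0.056,-0.008,0,1],[0,0,0,-0.056,-0.008,0,1],[0,0,0,-0.056,-0.008,0,1],[0,0,0,-0.056,-0.008,0,1],[0,0,0,0,0,0,1],[0,0,0,0,0,0,1]]}
}}

```text
clock: 4.2
tcp_pos: [539.3, -268.6, 239.1]
tcp_rot: [0.705, 0.709, 0.0, -0.0]
ft_force: [0.0, 0.8, 0.1]
gripper_width: 0.998
grip_force: 0.0
```

```bash
python3 snap.py w3
```

Run:
```python
import cv2,numpy as np
a=cv2.imread("pics/w2.png")[0:420,200:640];b=cv2.imread("pics/w3.png")
cv2.imwrite("pics/m1.png",np.hstack([cv2.copyMakeBorder(a,0,0,0,0,0),cv2.resize(b,(360,270))[:420] if 0 else cv2.copyMakeBorder(b[100:520,220:580],0,0,0,0,0)]))
```

```text
[ 539.34 -268.63  239.1 ] [[-0.01  1.   -0.  ]
 [ 1.    0.01  0.  ]
 [ 0.   -0.   -1.  ]] [-0.58  0.17  1.67  0.    1.3  -0.59] 0.016240380168854037 4.2
```

View pics/m1.png

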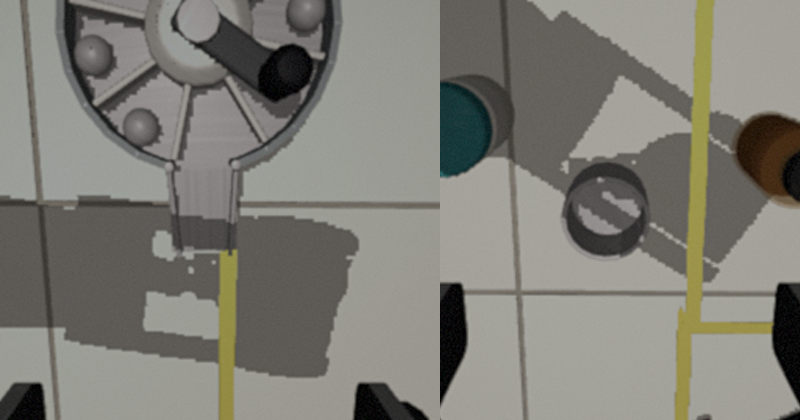

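In the second view the boss top is at (400,18), the knob top at (491,68) and the lip edge middle at (406,249). In the third, the jar rim centre is at about (387,310). All are in full 800×600 wrist pixels.

Run:
```python
from h import *
import pickle
s,t=cam("scene"),cam("top");k=.64
w={n:pickle.load(open(f"pics/{n}.pkl","rb"))[0] for n in("w1","w2","w3")}
r=lambda c,u,v: ray(c,u*k,v*k)
w1,w2,w3=w["w1"],w["w2"],w["w3"]
print("boss",tri(r(w1,399,193),r(w2,400,18)), tri(r(w1,399,193),r(w2,400,18),r(s,383,281),r(t,351,290)))
print("knob",tri(r(w1,482,248),r(w2,491,68)),tri(r(w1,482,248),r(w2,491,68),r(s,406,261),r(t,363,268)))
print("lip",tri(r(w1,406,370),r(w2,406,249)),onz(w2,406*k,249*k,58),onz(w1,406*k,370*k,58))
print("housing ring w1 top z91",onz(w1,400*k,180*k,91), onz(w1,270*k,180*k,91),onz(w1,530*k,180*k,91))
print("junctions",onz(w2,372*k,165*k,91),onz(w2,434*k,162*k,91))
print("jar",tri(r(w3,387,310),r(s,497,463),r(t,549,317)),onz(w3,387*k,310*k,46))
print("btn",tri(r(s,283,256),r(t,247,346)))
```

```text
boss (array([572.65, 107.32, 107.93]), [0.3718532151843768, 0.37185321518408676]) (array([572.49, 105.8 ,  94.32]), [0.23320817995001714, 4.158861545284209, 0.8148233057207277, 3.8097433294415275])
knob (array([612.47,  83.79, 128.89]), [0.2701151713705763, 0.2701151713702927]) (array([610.17,  82.  , 143.79]), [4.785086790593715, 0.143374086074025, 1.9772979355566862, 5.936644624507947])
lip (array([577.62,  -9.95,  65.59]), [0.14232035568212506, 0.14232035568217372]) [577.59 -11.55  58.  ] [577.9  -13.51  58.  ]
housing ring w1 top z91 [572.77 112.42  91.  ] [503.57 111.87  91.  ] [641.99 112.98  91.  ]
junctions [558.68  40.49  91.  ] [591.41  42.21  91.  ]
jar (array([ 531.03, -308.65,   42.25]), [0.8023856564849406, 0.8940666256653053, 1.0806803318343736]) [ 531.25 -306.56   46.  ]
btn (array([458.18, 317.36,  50.49]), [0.1261317304648208, 0.12613173046476098])
```

Call:
{"op": "pendant", "data": {
  "steps": {"plan":[[0,0,0,-0.0253,-0.0059,0,1],[0,0,0,-0.0253,-0.0059,0,1],[0,0,0,0,0,0.0573,1],[0,0,0,0,0,0.0573,1],[0,0,0,0,0,0.0573,1],[0,0,0,0,0,0.0573,1],[0,0,0,0,0,0.04,1],[0,0,0,0,0,0.02,1],[0,0,0,0,0,0,1],[0,0,0,0,0,0,0],[0,0,0,0,0,0,0],[0,0,0,0,0,0,0],[0,0,0,0,0,0,0],[0,0,0,0,0,0,0],[0,0,0,0,0,0,0]]}
}}

```text
clock: 6.12
tcp_pos: [532.2, -309.3, 24.8]
tcp_rot: [0.705, 0.709, 0.0, 0.002]
ft_force: [-0.7, -0.5, 6.5]
gripper_width: 0.672
grip_force: 66.3
```

In the tool's units: -40 mm / 750 = -0.0533, 38 mm / 750 = 0.0507.

Call:
{"op": "pendant", "data": {
  "steps": {"plan":[[0,0,0,0,0,-0.0133,0],[0,0,0,0,0,-0.04,0],[0,0,0,0,0,-0.0533,0],[0,0,0,0,0,-0.0267,0],[0,0,0,0.0267,0.0053,0,0],[0,0,0,0.0507,0.0107,0,0],[0,0,0,0.0507,0.0107,0,0],[0,0,0,0.0507,0.0107,0,0],[0,0,0,0.0507,0.0107,0,0],[0,0,0,0.0507,0.0107,0,0],[0,0,0,0.024,0.0053,0,0],[0,0,0,0,0,0,0],[0,0,0,0,0,0,0]]}
}}

```text
clock: 7.75
tcp_pos: [576.8, -80.3, 121.7]
tcp_rot: [0.705, 0.709, -0.001, -0.0]
ft_force: [-0.4, -0.3, -2.8]
gripper_width: 0.67
grip_force: 65.4
```

```bash
python3 snap.py w4; python3 -c "
import cv2;cv2.imwrite('pics/w4c.png',cv2.imread('pics/w4.png')[0:600,150:650])"
```

```text
[576.81 -80.33 121.72] [[-0.  1. -0.]
 [ 1.  0. -0.]
 [-0. -0. -1.]] [-0.26  0.26  1.8  -0.    1.08 -0.26] 0.004932878562046717 7.75
```

View pics/w4c.png

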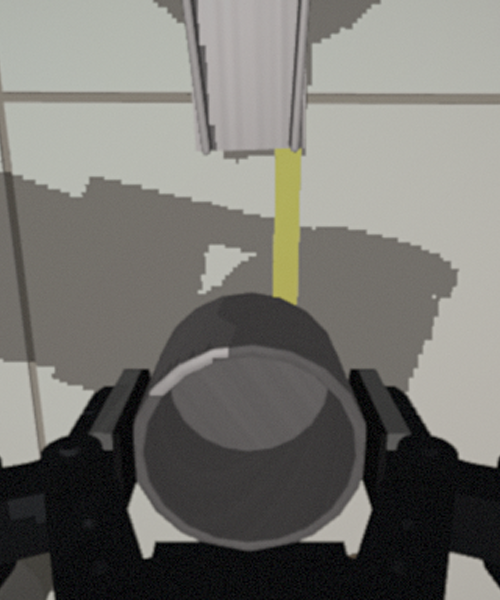

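The jar hangs level between the pads, with its rim centre at (400,448) and the lip middle at (402,156).

Run:
```python
from h import *
import pickle
w=pickle.load(open("pics/w4.pkl","rb"))[0];k=.64
print(onz(w,400*k,448*k,143),onz(w,402*k,156*k,58),onz(w,402*k,151*k,58))
```

```text
[576.53 -82.83 143.  ] [577.04 -15.    58.  ] [577.02 -13.22  58.  ]
```

In the tool's units: 40 mm / 750 = 0.0533, 25 mm / 750 = 0.0333.

Call:
{"op": "pendant", "data": {
  "steps": {"plan":[[0,0,0,0,0.0013,0.0333,0],[0,0,0,0,0,0.0533,0],[0,0,0,0,0,0.0267,0],[0,0,0,0,0,0.0107,0],[0,0,0,0,0,0,0],[0,0,0,0,0,0,0]]}
}}

```text
clock: 8.55
tcp_pos: [579.7, -80.1, 30.9]
tcp_rot: [0.705, 0.709, 0.001, 0.001]
ft_force: [1.0, 0.0, -2.4]
gripper_width: 0.67
grip_force: 65.3
```

In the tool's units: 10 mm / 750 = 0.0133, 8 mm / 750 = 0.0107.

Call:
{"op": "pendant", "data": {
  "steps": {"plan":[[0,0,0,0,0,0.0053,0],[0,0,0,0.0107,-0.0013,0,0],[0,0,0,0.0133,0,0,0],[0,0,0,0.0133,0,0,0],[0,0,0,0.0133,0,0,0],[0,0,0,0.0107,0,0,0],[0,0,0,0.0067,0,0,0],[0,0,0,0.0027,0,0,0],[0,0,0,0,0,0,0]]}
}}

```text
clock: 9.68
tcp_pos: [577.1, -26.7, 25.3]
tcp_rot: [0.705, 0.709, -0.0, 0.0]
ft_force: [-0.0, -0.5, -2.5]
gripper_width: 0.67
grip_force: 65.3
```

```bash
python3 snap.py w5
```

```text
[577.07 -26.68  25.31] [[-0.01  1.    0.  ]
 [ 1.    0.01 -0.  ]
 [-0.    0.   -1.  ]] [-0.17  0.39  1.85 -0.    0.9  -0.17] 2.8885257899708322e-05 9.675
```

View pics/w5.png

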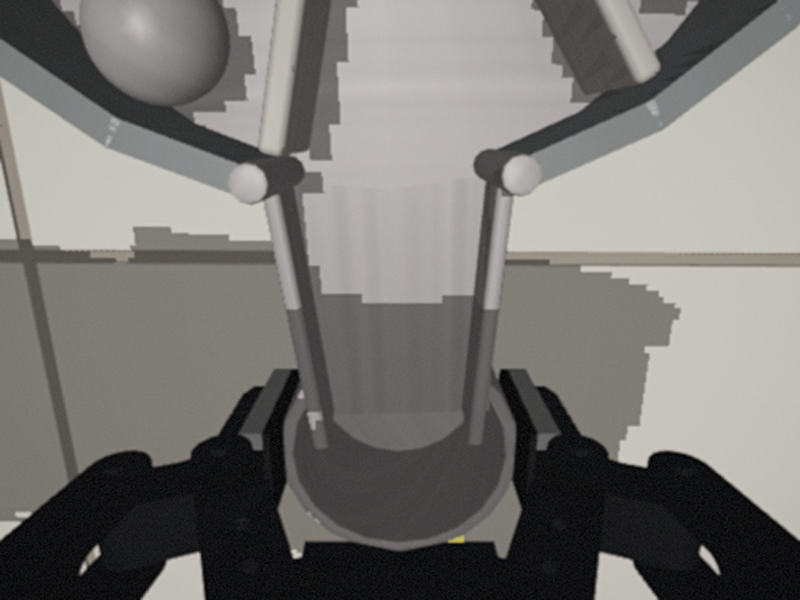

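The jar is under the spout: its rim is centred on about x 400 and the lip edge at row 413 lies inside the rim. I'll set it down, release it and measure the knob again.

Run:
```python
from h import *
import pickle
k=.64
w=lambda n:pickle.load(open(f"pics/{n}.pkl","rb"))[0]
print("jar/lip",onz(w("w5"),400*k,449*k,47),onz(w("w5"),397*k,413*k,58))
print("knob",onz(w("w1"),482*k,248*k,151),onz(w("w2"),491*k,68*k,151),onz(cam("scene"),406*k,261*k,151),onz(cam("top"),363*k,268*k,151))
```

```text
jar/lip [576.76 -29.21  47.  ] [575.97 -12.86  58.  ]
knob [608.57  88.38 151.  ] [609.14  81.19 151.  ] [607.7  78.3 151. ] [608.21  75.71 151.  ]
```

Call:
{"op": "pendant", "data": {
  "steps": {"plan":[[0,0,0,0,0,0.002,0],[0,0,0,0,0,0,0],[0,0,0,0,0,0,1],[0,0,0,0,0,0,1],[0,0,0,0,0,0,1],[0,0,0,0,0,0,1]]}
}}

```text
clock: 10.48
tcp_pos: [577.1, -26.7, 23.7]
tcp_rot: [0.705, 0.709, 0.0, 0.0]
ft_force: [-0.4, 0.1, 0.6]
gripper_width: 0.994
grip_force: 0.0
```

In the tool's units: -45 mm / 750 = -0.06, -40 mm / 750 = -0.0533.

Call:
{"op": "pendant", "data": {
  "steps": {"plan":[[0,0,0,0,0,-0.02,1],[0,0,0,0,0,-0.0533,1],[0,0,0,0,0,-0.06,1],[0,0,0,0,0,-0.06,1],[0,0,0,0,0,-0.06,1],[0,0,0,0.0133,0.0107,-0.0347,1],[0,0,0,0.0267,0.0107,0,1],[0,0,0,0.0267,0.0107,0,1],[0,0,0,0.0093,0,0,1],[0,0,0,0,0,0,1],[0,0,0,0,0,0,1]]}
}}

```text
clock: 11.85
tcp_pos: [600.1, 30.3, 238.8]
tcp_rot: [0.705, 0.709, -0.001, -0.001]
ft_force: [-0.1, -0.4, 0.1]
gripper_width: 1.006
grip_force: 0.0
```

```bash
python3 snap.py w6
```

```text
[600.13  30.32 238.76] [[-0.01  1.   -0.  ]
 [ 1.    0.01 -0.  ]
 [-0.   -0.   -1.  ]] [-0.07  0.17  1.67 -0.    1.3  -0.07] 0.001288029524465358 11.85
```

View pics/w6.png

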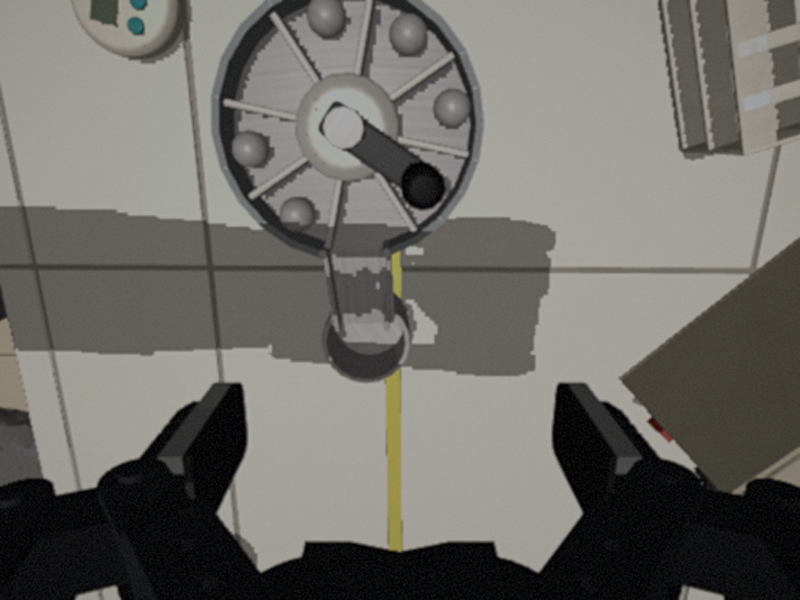

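The jar stands under the spout. The knob top is at about (425,182) and the boss at (344,127).

Run:
```python
from h import *
import pickle
k=.64
w=lambda n:pickle.load(open(f"pics/{n}.pkl","rb"))[0]
w1,w2,w6=w("w1"),w("w2"),w("w6")
print("knob",onz(w6,425*k,182*k,151)); b=onz(w6,344*k,127*k,107)
print("boss",b,onz(w1,399*k,193*k,107),onz(w2,400*k,18*k,107))
A=onz(w6,347*k,119*k,91);print("ring",A)
ax=np.array([573,106.5])
# balls & vanes angle about axis rel. to dispenser x
d0=np.arctan2(-.999,.036)
for n,u,v,z in [("b4",298,213,80),("b3",249,149,80),("b2",326,18,80),("b1",408,34,80),("b0",452,107,80),("van_a",331,243,88),("van_b",252,193,88),("van_c",414,228,88),("van_d",467,154,88),("open L",327,250,91),("open R",390,249,91)]:
    p=onz(w6,u*k,v*k,z)[:2]-ax; a=(np.arctan2(p[1],p[0])-d0+np.pi)%(2*np.pi)-np.pi
    print(n,p,np.linalg.norm(p),np.degrees(a))
for th in(-40,-36,-30,-26): print(th,proj(w6,[573+45*np.cos(np.radians(th)),106.5+45*np.sin(np.radians(th)),151])/k)
```

```text
knob [610.12  84.3  151.  ]
boss [572.21 106.81 107.  ] [572.28 107.23 107.  ] [573.02 107.51 107.  ]
ring [572.23 110.99  91.  ]
b4 [-30.57 -45.55] 54.86133797376819 -35.928549874251985
b3 [-55.47 -10.95] 56.54485982387389 -80.89302372479834
b2 [-11.37  53.49] 54.68872256108682 -170.0647593043268
b1 [30.38 46.32] 55.397489488379094 144.67401801050633
b0 [54.14 11.17] 55.28356674523873 99.59729796428091
van_a [-11.49 -60.99] 62.06524061661324 -12.730255459482356
van_b [-53.4  -33.74] 63.16523761468683 -59.77517189212868
van_c [ 34.6  -52.33] 62.73309282239592 31.40511394583589
van_d [ 62.15 -12.69] 63.43271944476251 76.39593152735897
open L [-13.43 -64.34] 65.72229018960712 -13.854341586814215
open R [ 21.41 -63.58] 67.08408146349186 16.54588514231573
-40 [418.42 198.16]
-36 [423.1  192.26]
-30 [429.39 182.76]
-26 [433.06 176.03]
```

Ball angles from the opening agree with the text. ball_4 should leave at about 42–50° of turn, ball_3 at 87–95° and ball_2 at 176–186°, with ball_1 not due until 221° or later. I'll stop near 195°. Now I'll grip the knob.

In the tool's units: 40 mm / 750 = 0.0533, 30 mm / 750 = 0.04.

Call:
{"op": "pendant", "data": {
  "steps": {"plan":[[0,0,0,0.0347,0.0073,0,1],[0,0,0,0.036,0.0073,0,1],[0,0,0,0,0,0.04,1],[0,0,0,0,0,0.0533,1],[0,0,0,0,0,0.04,1],[0,0,0,0,0,0.02,1],[0,0,0,0,0,0,1],[0,0,0,0,0,0,0],[0,0,0,0,0,0,0],[0,0,0,0,0,0,0],[0,0,0,0,0,0,0],[0,0,0,0,0,0,0],[0,0,0,0,0,0,0]]}
}}

```text
clock: 13.52
tcp_pos: [611.4, 83.9, 125.8]
tcp_rot: [0.705, 0.709, 0.0, -0.0]
ft_force: [-2.9, 1.3, 5.5]
gripper_width: 0.206
grip_force: 58.7
```

Run:
```python
from h import *
for i in range(3):
    st=read_state(); print(st["tcp_pos"],st["ft_force"],st["gripper_width"]); 
a=np.radians(-32+np.arange(0,200,30));c=np.c_[45*np.sin(a),45*np.cos(a)]
print("tool dx,dy per 30deg\n",np.diff(c,axis=0))
```

```text
[611.43  83.88 125.79] [-2.88  1.26  5.54] 0.2055557013323992
[611.43  83.88 125.79] [-2.88  1.26  5.54] 0.2055557013323992
[611.43  83.88 125.79] [-2.88  1.26  5.54] 0.2055557013323992
tool dx,dy per 30deg
 [[ 22.28   6.81]
 [ 22.7   -5.24]
 [ 17.04 -15.89]
 [  6.81 -22.28]
 [ -5.24 -22.7 ]
 [-15.89 -17.04]]
```

In the tool's units: 2.3 mm / 750 = 0.0031, 2.1 mm / 750 = 0.0028.

Call:
{"op": "pendant", "data": {
  "steps": {"plan":[[0,0,0,0.0028,0.0013,0,0],[0,0,0,0.0028,0.0013,0,0],[0,0,0,0.0028,0.0013,0,0],[0,0,0,0.0028,0.0013,0,0],[0,0,0,0.0028,0.0013,0,0],[0,0,0,0.0031,0.0005,0,0],[0,0,0,0.0031,0.0005,0,0],[0,0,0,0.0031,0.0005,0,0],[0,0,0,0.0031,0.0005,0,0],[0,0,0,0.0031,0.0005,0,0],[0,0,0,0.0021,0,0,0],[0,0,0,0.0021,-0.0001,0,0],[0,0,0,0.0021,-0.0001,0,0],[0,0,0,0.0021,-0.0003,0,0],[0,0,0,0.0021,-0.0003,0,0],[0,0,0,0.0021,-0.0004,0,0],[0,0,0,0.0021,-0.0004,0,0],[0,0,0,0,0,0,0],[0,0,0,0,0,0,0]]}
}}

```text
clock: 15.9
tcp_pos: [616.5, 116.3, 125.8]
tcp_rot: [0.705, 0.709, -0.001, -0.0]
ft_force: [-4.8, -1.1, 7.4]
gripper_width: 0.201
grip_force: 58.9
```

Create ang.py:
```python
from h import *
p=read_state()["tcp_pos"][:2]-[572.6,107]; print(np.linalg.norm(p),"turn deg",np.degrees(np.arctan2(p[1],p[0]))+31.5)
```

```bash
python3 ang.py
```

Run:
```python
from h import *
a=grab_frame("scene")[140:260,190:300,::-1];b=grab_frame("wrist")[:,:,::-1]
cv2.imwrite("pics/c1.png",np.hstack([cv2.resize(a,(413,450),interpolation=cv2.INTER_CUBIC),cv2.resize(b,(380,285)) .__class__(0) if 0 else cv2.copyMakeBorder(cv2.resize(b,(380,285)),0,165,0,0,0)]))
```

```text
44.871503034903014 turn deg 43.49851902258116
```

View pics/c1.png

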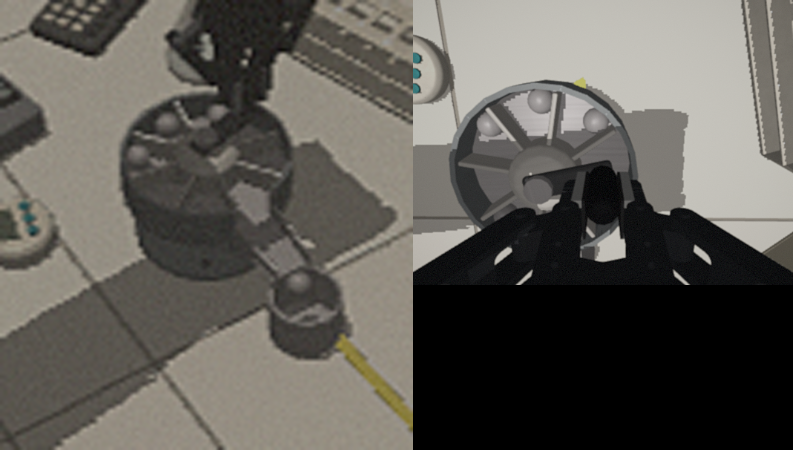

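ball_4 has just left the spout at about 43° of turn, as predicted, and in the scene crop it is dropping into the jar at (298,282). I'll carry on to about 94° for ball_3.

In the tool's units: 2.2 mm / 750 = 0.0029, 1.9 mm / 750 = 0.0025.

Call:
{"op": "pendant", "data": {
  "steps": {"plan":[[0,0,0,0,0,0,0],[0,0,0,0,0,0,0],[0,0,0,0.0029,-0.0011,0,0],[0,0,0,0.0029,-0.0011,0,0],[0,0,0,0.0029,-0.0011,0,0],[0,0,0,0.0029,-0.0011,0,0],[0,0,0,0.0029,-0.0011,0,0],[0,0,0,0.0025,-0.0017,0,0],[0,0,0,0.0025,-0.0017,0,0],[0,0,0,0.0025,-0.0017,0,0],[0,0,0,0.0025,-0.0017,0,0],[0,0,0,0.0025,-0.0017,0,0],[0,0,0,0.0015,-0.0015,0,0],[0,0,0,0.0015,-0.0015,0,0],[0,0,0,0.0015,-0.0016,0,0],[0,0,0,0.0013,-0.0016,0,0],[0,0,0,0.0013,-0.0016,0,0],[0,0,0,0.0012,-0.0017,0,0],[0,0,0,0.0012,-0.0017,0,0],[0,0,0,0,0,0,0]]}
}}

```text
clock: 18.5
tcp_pos: [598.6, 143.3, 125.8]
tcp_rot: [0.705, 0.709, -0.0, 0.001]
ft_force: [-1.6, -2.9, 5.3]
gripper_width: 0.204
grip_force: 58.7
```

Call:
{"op": "pendant", "data": {
  "steps": {"plan":[[0,0,0,0.0011,-0.0017,0,0],[0,0,0,0.0011,-0.0019,0,0],[0,0,0,0.0009,-0.0019,0,0],[0,0,0,0,0,0,0],[0,0,0,0,0,0,0],[0,0,0,0,0,0,0]]}
}}

```text
clock: 19.25
tcp_pos: [594.6, 145.8, 125.8]
tcp_rot: [0.705, 0.709, -0.0, 0.001]
ft_force: [-1.7, -3.1, 7.0]
gripper_width: 0.205
grip_force: 58.8
```

```bash
python3 ang.py
```

```text
44.60322322512283 turn deg 91.90911660016982
```

In the tool's units: -2.4 mm / 750 = -0.0032, -1.4 mm / 750 = -0.0019.

Call:
{"op": "pendant", "data": {
  "steps": {"plan":[[0,0,0,0.0009,-0.0019,0,0],[0,0,0,0.0009,-0.0019,0,0],[0,0,0,0.0009,-0.0019,0,0],[0,0,0,0.0009,-0.0019,0,0],[0,0,0,0.0008,-0.0031,0,0],[0,0,0,0.0008,-0.0031,0,0],[0,0,0,0.0008,-0.0031,0,0],[0,0,0,0.0008,-0.0031,0,0],[0,0,0,0.0008,-0.0031,0,0],[0,0,0,0,-0.0032,0,0],[0,0,0,0,-0.0032,0,0],[0,0,0,0,-0.0032,0,0],[0,0,0,0,-0.0032,0,0],[0,0,0,0,-0.0032,0,0],[0,0,0,-0.0008,-0.0031,0,0],[0,0,0,-0.0008,-0.0031,0,0],[0,0,0,-0.0008,-0.0031,0,0],[0,0,0,-0.0008,-0.0031,0,0],[0,0,0,-0.0008,-0.0031,0,0],[0,0,0,0,0,0,0]]}
}}

```text
clock: 21.75
tcp_pos: [554.9, 148.2, 125.8]
tcp_rot: [0.705, 0.709, 0.001, 0.002]
ft_force: [2.4, -4.4, 4.8]
gripper_width: 0.2
grip_force: 58.7
```

```bash
python3 ang.py
```

Run:
```python
from h import *
a=grab_frame("scene")[140:260,190:300,::-1];b=grab_frame("wrist")[:,:,::-1]
cv2.imwrite("pics/c2.png",np.hstack([cv2.resize(a,(413,450),interpolation=cv2.INTER_CUBIC),cv2.copyMakeBorder(cv2.resize(b,(380,285)),0,165,0,0,0)]))
```

```text
44.84221471473022 turn deg 144.72801439856704
```

View pics/c2.png

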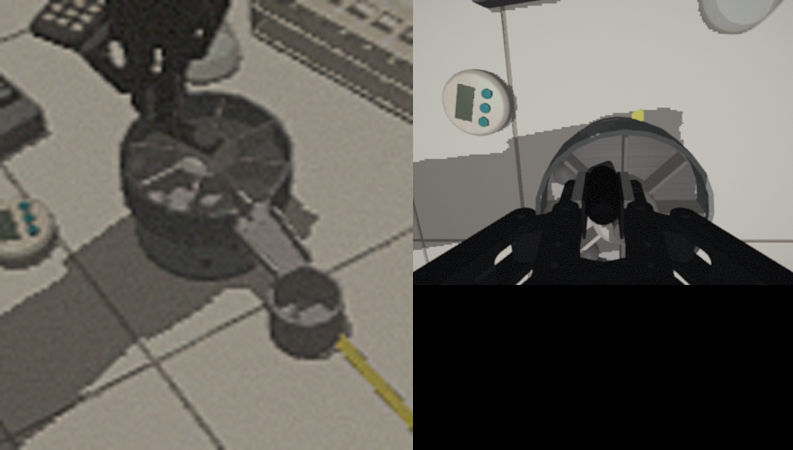

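The pockets past the opening are empty, the spout is clear, and the jar shows bright ball shapes at (300,310), so two balls are in. Next comes ball_2, slowly.

Units first: shifts go in shares of 750 mm and turns go in shares of 120 degrees. So -2 mm / 750 = -0.0027, -1.3 mm / 750 = -0.0017.

Call:
{"op": "pendant", "data": {
  "steps": {"plan":[[0,0,0,-0.0016,-0.0027,0,0],[0,0,0,-0.0016,-0.0027,0,0],[0,0,0,-0.0016,-0.0027,0,0],[0,0,0,-0.0016,-0.0027,0,0],[0,0,0,-0.0016,-0.0027,0,0],[0,0,0,-0.0015,-0.0015,0,0],[0,0,0,-0.0015,-0.0015,0,0],[0,0,0,-0.0015,-0.0015,0,0],[0,0,0,-0.0015,-0.0015,0,0],[0,0,0,-0.0015,-0.0015,0,0],[0,0,0,-0.0016,-0.0013,0,0],[0,0,0,-0.0017,-0.0012,0,0],[0,0,0,-0.0017,-0.0012,0,0],[0,0,0,-0.0017,-0.0012,0,0],[0,0,0,-0.0017,-0.0012,0,0],[0,0,0,-0.0017,-0.0011,0,0],[0,0,0,-0.0017,-0.0011,0,0],[0,0,0,0,0,0,0],[0,0,0,0,0,0,0],[0,0,0,0,0,0,0]]}
}}

```text
clock: 24.35
tcp_pos: [533.2, 128.9, 125.8]
tcp_rot: [0.705, 0.709, 0.002, 0.001]
ft_force: [3.8, -2.6, 5.8]
gripper_width: 0.204
grip_force: 58.8
```

```bash
python3 ang.py
```

```text
45.05099557781881 turn deg 182.47051143144972
```

In the tool's units: -40 mm / 750 = -0.0533, -35 mm / 750 = -0.0467.

Call:
{"op": "pendant", "data": {
  "steps": {"plan":[[0,0,0,-0.0019,-0.0009,0,0],[0,0,0,-0.0019,-0.0009,0,0],[0,0,0,-0.0019,-0.0009,0,0],[0,0,0,0,0,0,0],[0,0,0,0,0,0,0],[0,0,0,0,0,0,1],[0,0,0,0,0,0,1],[0,0,0,0,0,0,1],[0,0,0,0,0,0,1],[0,0,0,0,0,-0.02,1],[0,0,0,0,0,-0.0533,1],[0,0,0,0,0,-0.0533,1],[0,0,0,0,0,-0.0267,1],[0,0,0,-0.0467,0.0187,0,1],[0,0,0,-0.0467,0.0187,0,1],[0,0,0,-0.0333,0.0187,0,1],[0,0,0,0,0,0,1],[0,0,0,0,0,0,1]]}
}}

```text
clock: 26.6
tcp_pos: [572.0, 29.9, 240.4]
tcp_rot: [0.705, 0.709, 0.0, -0.0]
ft_force: [0.4, -0.3, 0.2]
gripper_width: 0.999
grip_force: 0.0
```

```bash
python3 snap.py w7
```

```text
[571.97  29.93 240.4 ] [[-0.  1.  0.]
 [ 1.  0.  0.]
 [ 0.  0. -1.]] [-0.07  0.11  1.74  0.    1.3  -0.08] 0.015199747697489708 26.6
```

View pics/w7.png

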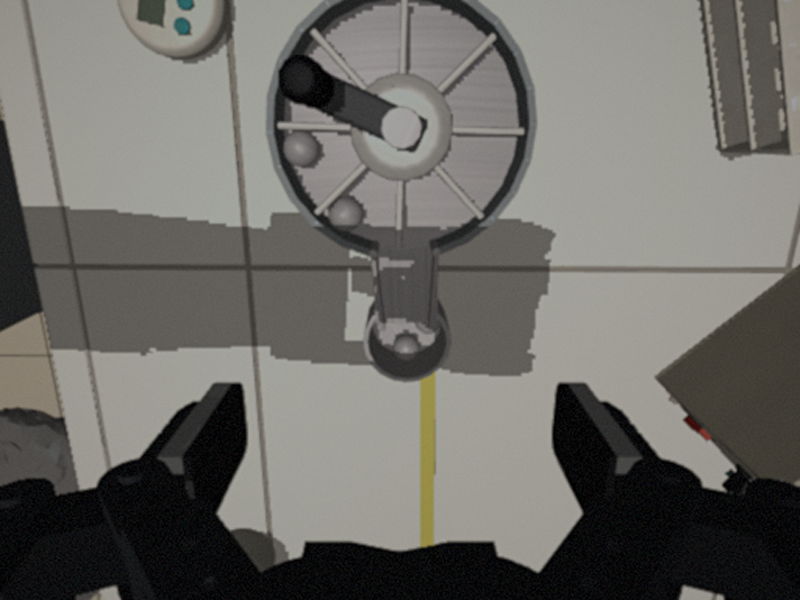

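The drum shows exactly two balls left, at (302,148) and (345,212). The jar stands under the spout with balls in it, and nothing has spilled. Next I'll go to the button with the fingers shut and find the white cap by code.

In the tool's units: 40 mm / 750 = 0.0533, 35 mm / 750 = 0.0467.

Call:
{"op": "pendant", "data": {
  "steps": {"plan":[[0,0,0,0.02,-0.0093,0,0],[0,0,0,0.0467,-0.02,0,0],[0,0,0,0.0533,-0.024,0,0],[0,0,0,0.0533,-0.024,0,0],[0,0,0,0.0533,-0.024,0,0],[0,0,0,0.0533,-0.024,0,0],[0,0,0,0.0467,-0.02,0,0],[0,0,0,0.02,-0.0067,0,0],[0,0,0,0,0,0,0],[0,0,0,0,0,0,0]]}
}}

```text
clock: 27.9
tcp_pos: [457.0, 288.3, 239.8]
tcp_rot: [0.705, 0.709, -0.0, 0.0]
ft_force: [-0.5, -0.9, -0.2]
gripper_width: -0.0
grip_force: 0.0
```

```bash
python3 snap.py w8
```

Run:
```python
from h import *
import pickle
c,st=pickle.load(open("pics/w8.pkl","rb"))
im=cv2.imread("pics/w8.png",0);e=proj(c,[458.2,317.4,45])/.64;print("expect",e)
x,y=e.astype(int);s=90;sub=im[max(0,y-s):y+s,x-s:x+s]
print(cv2.resize(sub,(30,30),interpolation=cv2.INTER_AREA))
n,l,t,ce=cv2.connectedComponentsWithStats((sub>150).astype(np.uint8))
for i in range(1,n):
    if t[i,4]>200:
        u,v=ce[i]+[x-s,max(0,y-s)]; print(t[i],u,v,onz(c,u*.64,v*.64,45),onz(c,u*.64,v*.64,40))
```

```text
[457.   288.34 239.75] [[-0.  1.  0.]
 [ 1.  0. -0.]
 [-0.  0. -1.]] [ 0.43  0.04  1.81 -0.    1.29  0.43] 0.0025308379211102924 27.9
expect [401.66 207.84]
[[187 187 188 188 188 187 188 188 185 176 164 148 131 122 107 101 107 113
  117 122 124 125 125 125 125 108 178 187 187 187]
 [187 188 188 188 188 188 187 180 115 108 111 118 123 126 128 128 128 127
  127 126 126 126 125 125 124 109 173 187 187 188]
 [187 188 188 188 188 188 188 172 113 131 130 129 129 129 129 128 128 127
  127 126 126 125 125 125 125 110 162 188 188 187]
 [188 188 188 188 188 188 188 182 112 130 130 129 129 129 128 128 127 127
  127 126 126 125 125 124 124 115 145 188 188 188]
 [188 187 188 188 188 188 188 187 116 129 130 129 129 128 128 128 127 127
  126 126 126 125 125 125 124 117 145 188 188 188]
 [188 188 188 188 188 188 189 189 128 128 129 129 129 128 128 127 127 127
  127 126 124 121 112  95  85 113 136 188 188 188]
 [188 188 188 188 188 188 188 189 136 125 129 129 
[... 2581 characters left out ...]
189 189 189 188 160 139 118 118 118 119 118 119 118 114  85 118 118
  118 118 118 118 118 118 117 117 117 117 117 117]
 [189 189 186 174 136 117 118 119 118 118 118 119 118 118 119  90 117 118
  118 118 118 118 117 117 117 117 117 117 117 117]
 [186 162 130 118 118 118 118 118 118 119 119 118 119 137 171 135 160 119
  118 118 118 118 117 117 117 117 117 117 117 117]]
[   0    0   87  180 9631] 338.7037690790157 203.97591112034058 [418.63 319.63  45.  ] [418.06 319.    40.  ]
[ 156    0   24   99 1816] 480.88601321585907 160.79955947136563 [506.66 346.39  45.  ] [507.43 346.17  40.  ]
[  72   67   35   36 1009] 399.8780971258672 201.74331020812684 [457.06 321.21  45.  ] [457.08 320.61  40.  ]
```

The white cap's centre is at wrist (400,202), which puts it at world (457,321).

In the tool's units: 50 mm / 750 = 0.0667, 45 mm / 750 = 0.06.

Call:
{"op": "pendant", "data": {
  "steps": {"plan":[[0,0,0,0.0213,0,0,0],[0,0,0,0.0223,0,0,0],[0,0,0,0,0,0.0533,0],[0,0,0,0,0,0.0667,0],[0,0,0,0,0,0.06,0],[0,0,0,0,0,0.04,0],[0,0,0,0,0,0.0093,0],[0,0,0,0,0,0,0],[0,0,0,0,0,0,0]]}
}}

```text
clock: 29.08
tcp_pos: [458.2, 322.7, 69.7]
tcp_rot: [0.705, 0.709, 0.002, 0.001]
ft_force: [0.5, -0.6, 0.1]
gripper_width: 0.004
grip_force: 0.0
```

Call:
{"op": "pendant", "data": {
  "steps": {"plan":[[0,0,0,0,0,0.004,0],[0,0,0,0,0,0.004,0],[0,0,0,0,0,0.004,0],[0,0,0,0,0,0.004,0],[0,0,0,0,0,0,0]]}
}}

```text
clock: 29.7
tcp_pos: [456.9, 321.7, 56.0]
tcp_rot: [0.705, 0.709, 0.0, 0.0]
ft_force: [-0.4, -0.4, 4.1]
gripper_width: 0.001
grip_force: 1.8
```

In the tool's units: 2 mm / 750 = 0.0027.

Call:
{"op": "pendant", "data": {
  "steps": {"plan":[[0,0,0,0,0,0.0027,0],[0,0,0,0,0,0.0027,0],[0,0,0,0,0,0,0]]}
}}

```text
clock: 30.08
tcp_pos: [457.0, 321.8, 53.9]
tcp_rot: [0.705, 0.709, -0.0, 0.0]
ft_force: [-4.6, -2.9, 14.7]
gripper_width: 0.001
grip_force: 7.3
```

Call:
{"op": "pendant", "data": {
  "steps": {"plan":[[0,0,0,0,0,0.0027,0],[0,0,0,0,0,0,0]]}
}}

```text
clock: 30.32
tcp_pos: [457.1, 321.8, 53.7]
tcp_rot: [0.705, 0.709, -0.001, -0.0]
ft_force: [-8.7, -4.7, 24.7]
gripper_width: -0.003
grip_force: 12.3
```

Call:
{"op": "pendant", "data": {
  "steps": {"plan":[[0,0,0,0,0,0.0027,0],[0,0,0,0,0,0,0]]}
}}

```text
clock: 30.58
tcp_pos: [457.2, 321.9, 53.5]
tcp_rot: [0.705, 0.709, -0.001, -0.0]
ft_force: [-11.9, -7.3, 34.2]
gripper_width: -0.003
grip_force: 17.3
```

The button has bottomed out: the force rises stiffly with no more travel, and the height fits the fixed-camera figure. Releasing and moving clear.

In the tool's units: -40 mm / 750 = -0.0533, -20 mm / 750 = -0.0267.

Call:
{"op": "pendant", "data": {
  "steps": {"plan":[[0,0,0,0,0,-0.008,0],[0,0,0,0,0,-0.0133,0],[0,0,0,0,0,-0.0533,0],[0,0,0,0,0,-0.0533,0],[0,0,0,0,0,-0.0267,0],[0,0,0,0,0,0,0],[0,0,0,0,0,0,0],[0,0,0,0,0,0,0],[0,0,0,0,0,0,0]]}
}}

```text
clock: 31.7
tcp_pos: [455.9, 321.2, 162.3]
tcp_rot: [0.705, 0.709, -0.001, -0.0]
ft_force: [-0.6, 0.5, 0.3]
gripper_width: 0.0
grip_force: 0.0
```

```bash
python3 -c "
from cell import bot, job, grab_frame, camera_model, read_state
print(job.hand_in())"
```

```text
the job is handed in; nothing more can be done
None
```

I handed the job in at 31.7 s: the jar is released under the spout with three balls in it, two are still in the drum, none spilled, and the button was pressed fully and released; the judge's verdict was not shown.

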